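Scan in the urgent specimen jar

TASK

Scan in the red-capped specimen jar: stand it upright, wholly on the round pad of the barcode reader, with its barcode label squarely facing the reader's window, and let go of it. Then press the green key on top of the reader right down to read it and let the key come up again, leaving the jar standing as you set it. Set the jar down rather than dropping it, do not tip it over, and leave the other two jars and the culture dishes where they are.

Things in the scene. Friction and masses are not known exactly. Their poses are not given: they have to be found in the camera images.
- jar_red: Loose amber specimen jar, red cap: upright cylinder 53 mm across, 75 mm tall with its 17 mm cap, about 120 g. Origin at the centre of its underside, z up. +x points out through the middle of its white barcode label (75 degrees of the side); a white paper strip, 9 mm wide, runs over the cap's top from middle to rim on that same side.
- jar_red_label (a point): Middle of the red-capped jar's barcode label, on its side, 26.5 mm out along the jar's +x and 30 mm above its underside.
- reader: Fixed barcode reader: grey base plate 110 mm wide, 14 mm high, from x = -165 to +50 mm, with a round black, yellow-ringed pad (84 mm across, flush), and a white head block 100 mm wide, 90 mm high, from x = -160 to -80 mm. Origin on the bench under the pad's centre, z up, +x from head to pad, the way the window looks: so the jar's +x must point along the reader's -x.
- reader_pad (a point): Centre of the round pad on the base plate's top face, 14 mm above the bench; axes as the reader's.
- reader_window (a point): Centre of the dark red window in the head's face, 80 mm from the pad's centre and 47 mm above the bench. A red stripe on the head's top runs along the edge over the window.
- scan_key (a joint): Travel of the green spring-loaded scan key: 0 up, 0.006 m fully down (about 5 N). It is pressed straight down.
- scan_key_top (a point): Centre of the top face of the green key (round, 32 mm across, in a black housing) on top of the reader's head, 122 mm behind the pad's centre.
- jar_blue: Loose amber specimen jar, blue cap: upright cylinder 53 mm across, 75 mm tall with its 17 mm cap, about 120 g. Origin at the centre of its underside, z up. +x points out through the middle of its white barcode label (75 degrees of the side); a white paper strip, 9 mm wide, runs over the cap's top from middle to rim on that same side. Leave alone.
- jar_green: Loose amber specimen jar, green cap: upright cylinder 53 mm across, 75 mm tall with its 17 mm cap, about 120 g. Origin at the centre of its underside, z up. +x points out through the middle of its white barcode label (75 degrees of the side); a white paper strip, 9 mm wide, runs over the cap's top from middle to rim on that same side. Leave alone.
- dishes: Stack of two clear culture dishes, loose: 90 mm across, 31 mm tall. Origin at the centre of the underside. Leave alone.

How it is judged:
By the outcome, as a careful person would: the job done as asked, in the order asked, and still so for the second after the job is handed in, with the robot touching nothing.
It also fails if it takes over 40 s, if anything falls off the work surface, if the arm or the gripper's body presses on something with over 40 N, if the wrist force passes 120 N, or if a joint passes its speed limit or range.

ROBOT

A 6-joint arm with a two-finger parallel gripper is mounted at the origin on the work surface. World frame = base frame: x ahead of the robot, y to its left, z up, the work surface at z = 0. Lengths are in m, angles in rad, forces in N, time in s.
With the tool pointing down it reaches from about 0.25 to 0.775 m from the base axis. Payload 4 kg.
Tool frame: the origin (TCP) lies on the centre line of the jaws, within the pads' length; the fingertips stand 11 mm ahead of it and the grasp point (between the pads) lies 8 mm behind it; z points along the fingers, y is the line along which they close (so a half turn about z gives the same grasp; the last joint's range is limited). The gripper opens to 85 mm and grips with 20 to 120 N. Pads are 22 mm wide; open, the fingers measure 114 mm over their backs; the gripper's body (76 mm by 85 mm) begins 54 mm behind the grasp point. The pads swing forward as they close: fully open they stand 13 mm farther back than shut.
Start: joints at [1.152, 0.087, 1.371, -0, 1.684, -0.103], TCP at [0.171, 0.523, 0.242] pointing down, gripper open.
Joint ranges: [-3.1, 3.1], [-0.76, 2.03], [0.27, 2.55], [-1.08, 4.22], [0.17, 2.65], [-2.57, 2.57]. Speed limits (rad/s): [2.79, 2.79, 3.14, 3.14, 3.14, 3.14].

INTERFACE

Orientations are given as a unit quaternion [x, y, z, w].
In Python, from plant import ctrl gives the robot as it stands.
- The arm moves only by the tool servo_tool, never from a script. Its argument "moves" is a list of rows, each a list of 4 numbers: the shift along the world's x, y, z as a fraction of full scale, then the turn about the world's z as a fraction of full scale. A call has 1 to 12 rows; each row shifts and turns the commanded pose from where the row before left it; what a row does not reach is not made up. Full scale, the value 1, is 7.5 cm for a shift and pi/2 rad for a turn. A row lasts 1/10 s, in which the tool goes at most 50 mm and 8.59 degrees, less where a joint would pass 70% of its speed; a pose out of reach is approached as far as the arm can. A call with a number of a shift or a turn outside -1 to 1 is refused whole. A call with a gripper value outside its range is refused whole. "hand" is the gripper command: -1 is fully open, 1 is shut, values between are in proportion, set as the call begins (left out, the last holds). The fingers move at their own pace and stop on an object; "newtons" is the grip in N (left out, the last holds). Time passes only in rows, so rows that do not move let the fingers close. It gives the time, the measured TCP pose, the force, the opening and the grip force at its end, in the units of the state.
- ctrl.get_state(): the state, without advancing time (a new reading comes with each control period).
- ctrl.camera(name): name is "scene" or "top"; returns the picture (420x560x3 uint8, blue, green, red); there is no depth.
- ctrl.calibration(name): a dict with "K" (3x3 intrinsics, pixels), "R" (3x3) and "t" (3): a world point X has camera coordinates R X + t. Camera axes: x right, y down, z forward; pixel columns grow to the right and rows downward; lengths in m; the calibration is good to about 2 mm. A picture is of the moment at which its call begins. calibration takes no time and is no camera call.
- ctrl.close_job(): hands the job in; it is judged then, once.
Trained networks look in the newest picture that a camera, given by its name, has taken for a name from the list of things; names that differ only in an ending like _2 or _b are one class to them, and where a whole thing is asked for, a point or a joint stands for the part that bears it (a point fixed in the world has none). Each returns a list of dicts, best first, with "p" (0 to 1); they miss things now and then, are a little off and sometimes report something else, mostly with a low value. They report only what shows in the picture. A call takes as long as a camera call.
- ctrl.search_frame(camera, name): "at" ([column, row] in pixels, amid what is visible of it).
- ctrl.masks_of(camera, name): "region" (420x560 bool, what is visible of it) and "at" ([column, row] in pixels, amid what is visible of it).
- ctrl.landmark_of(camera, name): "at" ([column, row] in pixels: a listed point, or the origin of a listed thing).
The state is a dict: "time_s": time; "joint_pos": joint angles; "dq": joint speeds; "joint_efforts": joint torques, N m; "tool_pos": TCP position; "eef_rot": TCP orientation; "wrist_force": force on the tool from outside, world axes, zero at the start; "ft_torque": the same for the moment, N m; "width": finger opening in m; "finger_force": force on a finger pad.
Only numpy, scipy, OpenCV 4.12 (cv2) and the standard library are available. Lean on these libraries where they do the work, as an engineer would, in place of code of your own. Each camera call takes 0.05 s, during which the arm holds its last target. There are 200 camera calls.

## Working session

There is one attempt and no reset: what is moved stays moved. The work goes in short steps, Python scripts to look and compute and a tool call to move; the robot and the scene stay as the last step left them, time stands still between calls to the robot, and variables do not carry over. Pictures are saved under pics/ and viewed, at most 10 in all, crops included, and the job is handed in when it is done.

Besides the shell and the picture viewer there is one more tool, called after "Request:" as a command line: name --pt "numbers of a row" for each row, then --argument value for the rest. servo_tool: Moves the arm, as the interface text tells. Shift numbers are shares of 7.5 cm and turn numbers shares of pi/2 rad, none past 1 either way. Its arguments: {"type":"object","properties":{"moves":{"type":"array","items":{"type":"array","items":{"type":"number","minimum":-1,"maximum":1}}},"hand":{"type":"number"},"newtons":{"type":"number"}},"required":["moves"]}

```bash
mkdir -p pics
cat > h.py <<'E'
import numpy as np, cv2
from plant import ctrl
C={n:ctrl.calibration(n) for n in("scene","top")}
def P(n): c=C[n]; return np.array(c["K"])@np.c_[np.array(c["R"]),np.array(c["t"])]
def tri(a,b):
    X=cv2.triangulatePoints(P("scene"),P("top"),np.array(a,float).reshape(2,1),np.array(b,float).reshape(2,1)); return (X[:3]/X[3]).ravel()
def atz(n,uv,z):
    M=P(n); H=np.c_[M[:,0],M[:,1],M[:,2]*z+M[:,3]]; X=np.linalg.solve(H,[*uv,1]); return X[:2]/X[2]
def proj(n,X):
    x=P(n)@[*X,1]; return x[:2]/x[2]
E
python3 - <<'E'
from h import *
np.set_printoptions(precision=4,suppress=True)
for n in("scene","top"): cv2.imwrite(f"pics/{n}0.png",ctrl.camera(n))
for t in ["jar_red","jar_red_label","reader","reader_pad","reader_window","scan_key_top","jar_blue","jar_green","dishes"]:
    r={}
    for n in("scene","top"):
        r[n]=ctrl.landmark_of(n,t); print(t,n,[(np.round(d["at"],1),round(d["p"],2)) for d in r[n][:3]])
    if r["scene"] and r["top"]: print("   ",tri(r["scene"][0]["at"],r["top"][0]["at"]))
print(ctrl.get_state())
E
```

```text
jar_red scene [(array([332. , 212.1]), 0.93), (array([183.8, 195.4]), 0.72)]
jar_red top [(array([229.5, 280.7]), 0.73), (array([233.1, 267.7]), 0.56)]
    [ 0.3923  0.1647 -0.0306]
jar_red_label scene [(array([340.7, 194.6]), 0.7), (array([336.2, 209.7]), 0.65), (array([395.4, 257.6]), 0.24)]
jar_red_label top [(array([227.7, 279.7]), 0.57)]
    [0.3942 0.1698 0.0411]
reader scene [(array([230.6, 211.8]), 0.87)]
reader top [(array([328.7, 230.1]), 0.89)]
    [ 0.5254 -0.083  -0.0092]
reader_pad scene [(array([233.7, 208.5]), 0.56), (array([181.6, 193.3]), 0.48), (array([201.2, 210.3]), 0.41)]
reader_pad top [(array([330.2, 226.1]), 0.58), (array([349.1, 200.8]), 0.22)]
    [ 0.5315 -0.0792  0.0123]
reader_window scene [(array([202.2, 210.3]), 0.86)]
reader_window top [(array([348.5, 202.6]), 0.75)]
    [ 0.5906 -0.1256  0.0422]
scan_key_top scene [(array([398.1, 256.6]), 0.65), (array([180.9, 193.6]), 0.64)]
scan_key_top top [(array([366.8, 182.8]), 0.68)]
    [0.6814 0.0795 0.3849]
jar_blue scene [(array([306.5, 273.3]), 0.57)]
jar_blue top [(array([231.5, 188.2]), 0.58)]
    [ 0.628   0.1699 -0.0042]
jar_green scene [(array([396.6, 257.1]), 0.57)]
jar_green top [(array([160. , 238.4]), 0.82)]
    [ 0.4946  0.3503 -0.0051]
dishes scene [(array([378.1, 319.7]), 0.78)]
dishes top [(array([163.7, 165.9]), 0.69)]
    [0.6811 0.3492 0.0011]
{'time_s': 1.0, 'joint_pos': array([ 1.1519,  0.0872,  1.3707,  0.    ,  1.6836, -0.1031]), 'dq': array([ 0.0017,  0.0015,  0.0006,  0.0006, -0.001 , -0.0011]), 'joint_efforts': array([ -0.0016, -35.174 , -31.3471,  -0.0005,   0.0005,   0.    ]), 'tool_pos': array([0.1708, 0.5228, 0.2423]), 'eef_rot': array([ 0.1573,  0.9876,  0.    , -0.    ]), 'wrist_force': array([ 0.235 , -0.2954,  0.9112]), 'ft_torque': array([-0.019 , -0.0202, -0.0122]), 'finger_force': 0.0, 'width': 0.08524411509374216}
```

Run:
```python
import cv2
a=cv2.imread("pics/top0.png");cv2.imwrite("pics/topc.png",cv2.resize(a[140:320,130:400],None,fx=2.9,fy=2.9,interpolation=cv2.INTER_CUBIC))
a=cv2.imread("pics/scene0.png");cv2.imwrite("pics/scenec.png",cv2.resize(a[130:350,150:430],None,fx=2.7,fy=2.7,interpolation=cv2.INTER_CUBIC))
```

```text
(no output)
```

View pics/topc.png

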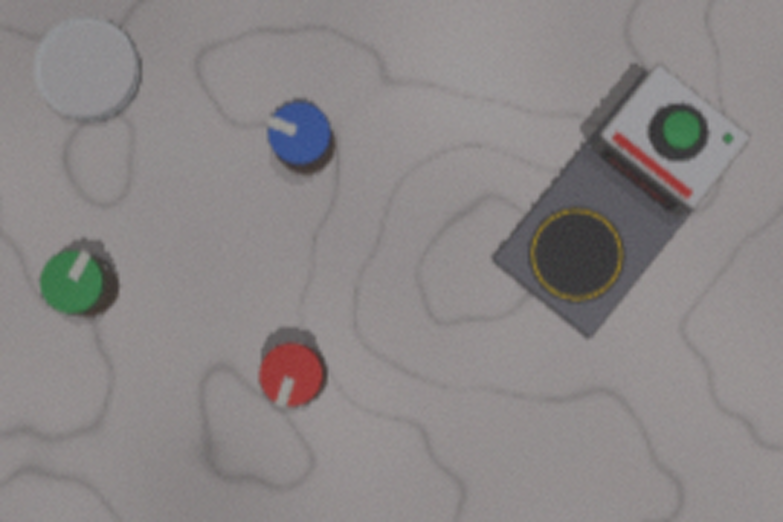

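View pics/scenec.png

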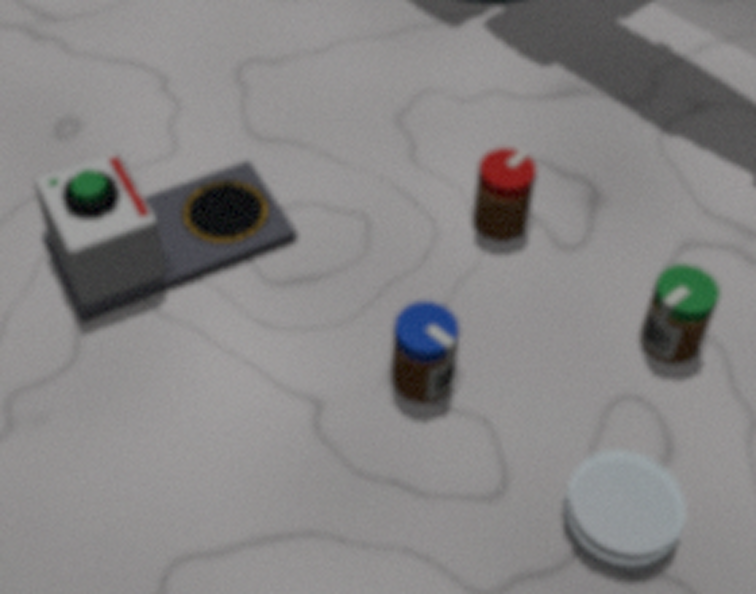

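Top view (crop coords): red jar cap at about (292,375), strip pointing down and a little left (towards the robot). The pad is at (577,254), the key at (682,130), and the blue and green jars and the dishes are well clear. The scene view agrees: all jars are upright, and the red jar's label faces away from that camera. Next I'll refine by colour.

```bash
cat > m.py <<'E'
from h import *
np.set_printoptions(precision=4,suppress=True)
def blob(im,cond,c,r):
    m=np.zeros(im.shape[:2],np.uint8); cv2.circle(m,(int(c[0]),int(c[1])),r,1,-1)
    b,g,rr=[im[...,i].astype(int) for i in range(3)]
    m&=cond(b,g,rr).astype(np.uint8); return m
def ctr(m):
    h=cv2.convexHull(cv2.findNonZero(m)); return np.array(cv2.fitEllipse(h)[0]),h
def cen(m): v,u=np.nonzero(m); return np.array([u.mean(),v.mean()])
red=lambda b,g,r:(r>g+50)&(r>b+50)
grn=lambda b,g,r:(g>r+30)&(g>b+12)
yel=lambda b,g,r:(r>b+35)&(g>b+15)
def jar(im,c,z):  # top camera: cap incl. strip -> xy, yaw
    m=blob(im,red,c,16); m=cv2.morphologyEx(m,cv2.MORPH_OPEN,np.ones((2,2)))
    o,h=ctr(m); w=blob(im,lambda b,g,r:(np.minimum(b,g)>105),o,9)
    X=atz("top",o,z); s=cen(w); S=atz("top",s,z); return o,X,s,np.degrees(np.arctan2(*(S-X)[::-1])),w.sum(),np.hypot(*(S-X))
E
python3 - <<'E'
from m import *
T=cv2.imread("pics/top0.png");S=cv2.imread("pics/scene0.png")
o=jar(T,(230.7,269.3),.075);print("jar",o)
ms=blob(S,red,(150+505/2.7,130+172/2.7),14);cs,_=ctr(ms);print("cap scene",cs,"tri",tri(cs,o[0]))
kt=cen(blob(T,grn,(365,185),9));ks=cen(blob(S,grn,(183.5,200),9));K=tri(ks,kt);print("key",kt,ks,K)
pt,_=ctr(blob(T,yel,(329,227.6),19));ps,_=ctr(blob(S,yel,(150+226/2.7,130+210/2.7),19));print("pad",pt,ps,tri(ps,pt))
p=atz("top",pt,.014)
for z in(.1,.105,.11): k=atz("top",kt,z);d=p-k;print(z,p,k,np.hypot(*d),np.degrees(np.arctan2(d[1],d[0])))
# red stripe direction & head/base edges
sm=blob(T,red,(355,197),20);v,u=np.nonzero(sm);q=np.array([atz("top",a,.09) for a in zip(u,v)]);e=np.linalg.svd(q-q.mean(0))[2][0];print("stripe",q.mean(0),len(q),np.degrees(np.arctan2(e[1],e[0])))
print(T[274:284,222:236].min(2))
E
```

```text
jar (array([230.8368, 269.741 ]), array([0.4183, 0.1617]), array([228.1379, 273.8276]), np.float64(147.800629246364), np.uint64(29), np.float64(0.01164601309001823))
cap scene [337.446  192.8689] tri [0.4182 0.1626 0.0665]
key [364.568 184.304] [182.3217 198.2435] [ 0.6259 -0.1529  0.1069]
pad [328.4175 227.2343] [232.9812 208.1558] [ 0.5297 -0.0774  0.0122]
0.1 [ 0.5294 -0.0768] [ 0.6268 -0.1537] 0.12419881259693662 141.7092617921362
0.105 [ 0.5294 -0.0768] [ 0.626  -0.1529] 0.1230737105480986 141.77519873807046
0.11 [ 0.5294 -0.0768] [ 0.6253 -0.1521] 0.1219487745030247 141.84235226619728
stripe [ 0.5985 -0.1313] 102 -128.23989401485358
[[ 59  59  57  62 102 144 146 139 106  66  61  60  59  60]
 [ 63  58  58  72 127 143 143 130  85  61  57  59  58  59]
 [ 73  60  61  81 136 144 141 114  70  59  60  58  58  59]
 [ 94  73  68  97 142 145 140 109  69  59  59  59  61  59]
 [118  99  94 126 143 142 137  85  57  60  62  64  63  65]
 [132 116 116 131 139 138 124  81  72  70  72  87  91  93]
 [137 128 119 118 123 124 120 106 100  97 104 122 117 124]
 [138 134 128 124 119 117 120 122 123 124 130 133 131 135]
 [139 139 138 136 128 122 123 130 131 134 140 143 144 144]
 [139 141 143 138 138 133 132 132 136 140 140 143 143 145]]
```

```bash
cat >> m.py <<'E'
from scipy.optimize import least_squares
def fitjar(im,c,z,yaw0,R=.0265):
    # render-compare of cap disc + strip (red channel excess), top camera
    x0,y0=int(c[0])-13,int(c[1])-13; f=im[y0:y0+26,x0:x0+26].astype(float)
    obs=f[...,2]-f[...,1]; s=4
    vv,uu=np.mgrid[0:26*s,0:26*s]; uv=np.stack([x0+(uu+.5)/s-.5,y0+(vv+.5)/s-.5,np.ones_like(uu,float)],-1)
    M=P("top"); H=np.linalg.inv(np.c_[M[:,0],M[:,1],M[:,2]*z+M[:,3]]); W=uv@H.T; W=W[...,:2]/W[...,2:]
    sg=lambda d:1/(1+np.exp(-np.clip(d/.0003,-50,50)))
    def res(p):
        d=W-p[:2]; c_,s_=np.cos(p[2]),np.sin(p[2]); a=d[...,0]*c_+d[...,1]*s_; b=-d[...,0]*s_+d[...,1]*c_
        disc=sg(p[6]-np.hypot(a,b)); st=sg(.0045-abs(b))*sg(a)
        I=p[3]+disc*(p[4]*(1-st)); I=cv2.GaussianBlur(I,(0,0),abs(p[5])*s); I=cv2.resize(I,(26,26),interpolation=cv2.INTER_AREA)
        return (I-obs).ravel()
    X=atz("top",c,z); r=least_squares(res,[X[0],X[1],yaw0,2,80,.7,R],x_scale=[.005,.005,.2,10,50,.3,.005],diff_step=1e-4)
    return r.x,np.degrees(r.x[2]),np.sqrt(np.mean(r.fun**2))
E
python3 - <<'E'
from m import *
T=cv2.imread("pics/top0.png")
for y in(2.6,2.85,3.1): print(fitjar(T,(230.8,269.7),.075,y))
E
```

```text
(array([ 0.4205,  0.1641,  2.8392,  4.5371, 88.3916,  0.5566,  0.0259]), np.float64(162.67410616259386), np.float64(4.516089602280233))
(array([ 0.4205,  0.1641,  2.8392,  4.5371, 88.3916,  0.5566,  0.0259]), np.float64(162.67410397724797), np.float64(4.516089600889869))
(array([ 0.4205,  0.1641,  2.8392,  4.5371, 88.3916,  0.5566,  0.0259]), np.float64(162.67410643185363), np.float64(4.516089601039112))
```

Request:
servo_tool --pt "0.14 -0.2 0 0" --pt "0.277 -0.4 -0.08 0" --pt "0.277 -0.4 -0.08 0" --pt "0.277 -0.4 -0.08 0" --pt "0.277 -0.4 -0.08 0" --pt "0.277 -0.4 -0.08 0" --pt "0.277 -0.4 -0.08 0" --pt "0.277 -0.4 -0.08 0" --pt "0.277 -0.4 -0.08 0" --pt "0.277 -0.4 -0.08 0" --pt "0.277 -0.4 -0.08 0" --pt "0.277 -0.4 -0.08 0" --hand -1 --newtons 30

```text
time_s: 2.2
tool_pos: [0.4103, 0.1756, 0.1763]
eef_rot: [0.158, 0.988, -0.0, 0.0]
wrist_force: [0.3, 0.6, -0.0]
width: 0.0854
finger_force: 0.0
```

Request:
servo_tool --pt "0.14 -0.18 0 0" --pt "0 0 0 0" --pt "0 0 0 0"

```text
time_s: 2.5
tool_pos: [0.4201, 0.1638, 0.1764]
eef_rot: [0.158, 0.987, 0.0, -0.0]
wrist_force: [0.1, -0.2, 0.2]
width: 0.0851
finger_force: 0.0
```

Request:
servo_tool --pt "0 0 -0.15 0" --pt "0 0 -0.3 0" --pt "0 0 -0.35 0" --pt "0 0 -0.35 0" --pt "0 0 -0.3 0" --pt "0 0 -0.2 0" --pt "0 0 -0.15 0" --pt "0 0 -0.1 0" --pt "0 0 0 0" --pt "0 0 0 0"

```text
time_s: 3.5
tool_pos: [0.4207, 0.1646, 0.0344]
eef_rot: [0.157, 0.988, 0.0, 0.001]
wrist_force: [0.3, 0.1, 0.7]
width: 0.0855
finger_force: 0.0
```

Request:
servo_tool --pt "0 0 0 0" --pt "0 0 0 0" --pt "0 0 0 0" --pt "0 0 0 0" --pt "0 0 0 0" --pt "0 0 0 0" --pt "0 0 0 0" --pt "0 0 0 0" --hand 1 --newtons 30

```text
time_s: 4.3
tool_pos: [0.4211, 0.1644, 0.0348]
eef_rot: [0.157, 0.988, 0.0, 0.001]
wrist_force: [-0.6, 0.0, 6.1]
width: 0.0525
finger_force: 31.8
```

Request:
servo_tool --pt "0 0 0.05 0" --pt "0 0 0.1 0" --pt "0 0 0.2 0" --pt "0 0 0.25 0" --pt "0 0 0.25 0" --pt "0 0 0.2 0" --pt "0 0 0.1 0" --pt "0 0 0 0"

```text
time_s: 5.1
tool_pos: [0.4209, 0.1645, 0.1211]
eef_rot: [0.157, 0.988, 0.0, 0.001]
wrist_force: [0.4, -1.1, -1.5]
width: 0.0522
finger_force: 31.7
```

Request:
servo_tool --pt "0.06 -0.134 0 -0.093" --pt "0.06 -0.134 0 -0.093" --pt "0.06 -0.134 0 -0.093" --pt "0.06 -0.134 0 -0.093" --pt "0.06 -0.134 0 -0.093" --pt "0.06 -0.134 0 -0.093" --pt "0.06 -0.134 0 -0.093" --pt "0.06 -0.134 0 -0.093" --pt "0.06 -0.134 0 -0.093" --pt "0.06 -0.134 0 -0.093" --pt "0.06 -0.134 0 -0.093" --pt "0.06 -0.134 0 -0.093"

```text
time_s: 6.3
tool_pos: [0.4736, 0.0433, 0.1185]
eef_rot: [0.861, 0.508, -0.001, -0.001]
wrist_force: [1.0, 0.2, -1.4]
width: 0.0524
finger_force: 31.6
```

Request:
servo_tool --pt "0.06 -0.134 0 -0.093" --pt "0.06 -0.134 0 -0.093" --pt "0.06 -0.134 0 -0.093" --pt "0.06 -0.134 0 -0.093" --pt "0.06 -0.134 0 -0.093" --pt "0.06 -0.134 0 -0.093" --pt "0.06 -0.134 0 -0.093" --pt "0.06 -0.134 0 -0.093" --pt "0.06 -0.134 0 -0.093" --pt "0.06 -0.134 0 -0.093" --pt "0.06 -0.134 0 -0.093" --pt "0.06 -0.134 0 -0.093"

```text
time_s: 7.5
tool_pos: [0.5276, -0.077, 0.1183]
eef_rot: [0.942, -0.336, -0.002, 0.0]
wrist_force: [0.2, -0.7, -1.5]
width: 0.052
finger_force: 31.6
```

Request:
servo_tool --pt "0 0 0 0" --pt "0 0 0 0" --pt "0 0 0 0"

```text
time_s: 7.8
tool_pos: [0.5278, -0.0763, 0.1194]
eef_rot: [0.943, -0.332, -0.001, -0.0]
wrist_force: [1.1, 0.1, -2.4]
width: 0.0525
finger_force: 31.6
```

Request:
servo_tool --pt "0.02 -0.006 -0.08 0" --pt "0 0 -0.16 0" --pt "0 0 -0.2 0" --pt "0 0 -0.2 0" --pt "0 0 -0.15 0" --pt "0 0 -0.07 0" --pt "0 0 -0.03 0" --pt "0 0 0 0" --pt "0 0 0 0"

```text
time_s: 8.7
tool_pos: [0.5304, -0.0775, 0.0541]
eef_rot: [0.943, -0.334, 0.001, -0.0]
wrist_force: [0.2, -0.2, -1.4]
width: 0.0522
finger_force: 31.6
```

Request:
servo_tool --pt "0 0 -0.01 0" --pt "0 0 -0.01 0" --pt "0 0 0 0"

```text
time_s: 9.0
tool_pos: [0.5299, -0.0773, 0.052]
eef_rot: [0.943, -0.334, 0.0, 0.0]
wrist_force: [0.3, 0.3, -1.5]
width: 0.0528
finger_force: 31.6
```

Request:
servo_tool --pt "0 0 -0.01 0" --pt "0 0 -0.01 0" --pt "0 0 -0.01 0" --pt "0 0 0 0"

```text
time_s: 9.4
tool_pos: [0.5297, -0.0773, 0.0494]
eef_rot: [0.943, -0.334, -0.0, 0.0]
wrist_force: [-0.6, -0.1, -1.1]
width: 0.0523
finger_force: 31.6
```

Request:
servo_tool --pt "0 0 -0.007 0" --pt "0 0 -0.007 0" --pt "0 0 0 0"

```text
time_s: 9.7
tool_pos: [0.5299, -0.0774, 0.0489]
eef_rot: [0.943, -0.334, 0.0, 0.0]
wrist_force: [-0.2, -0.1, 0.6]
width: 0.0524
finger_force: 31.9
```

Request:
servo_tool --pt "0 0 0 0" --pt "0 0 0 0" --pt "0 0 0 0" --pt "0 0 0 0" --hand -0.4 --newtons 20

```text
time_s: 10.1
tool_pos: [0.5299, -0.0773, 0.0486]
eef_rot: [0.943, -0.334, 0.0, 0.0]
wrist_force: [0.1, 0.3, 0.1]
width: 0.0598
finger_force: 0.0
```

Request:
servo_tool --pt "0 0 0 0" --pt "0 0 0 0" --pt "0 0 0 0" --pt "0 0 0 0" --hand -1

```text
time_s: 10.5
tool_pos: [0.5298, -0.0773, 0.0485]
eef_rot: [0.943, -0.334, -0.0, 0.0]
wrist_force: [0.3, -0.0, 0.7]
width: 0.0856
finger_force: 0.0
```

Request:
servo_tool --pt "0 0 0.1 0" --pt "0 0 0.2 0" --pt "0 0 0.3 0" --pt "0 0 0.4 0" --pt "0 0 0.4 0" --pt "0 0 0.3 0" --pt "0 0 0.2 0" --pt "0 0 0 0"

```text
time_s: 11.3
tool_pos: [0.5312, -0.0777, 0.1942]
eef_rot: [0.943, -0.334, 0.003, -0.0]
wrist_force: [0.6, 0.3, -0.2]
width: 0.0856
finger_force: 0.0
```

Request:
servo_tool --pt "-0.2 0.3 0 0" --pt "-0.2 0.5 0 0" --pt "-0.2 0.5 0 0" --pt "-0.2 0.5 0 0" --pt "-0.1 0.3 0 0" --pt "0 0 0 0"

```text
time_s: 11.9
tool_pos: [0.4605, 0.0825, 0.1894]
eef_rot: [0.943, -0.332, -0.002, 0.0]
wrist_force: [0.3, 0.6, -0.3]
width: 0.0854
finger_force: 0.0
```

Run:
```python
from m import *
T=ctrl.camera("top");S=ctrl.camera("scene");cv2.imwrite("pics/t1.png",T);cv2.imwrite("pics/s1.png",S)
c=cen(blob(T,red,proj("top",(.5297,-.0774,.089)),9));print(c)
for y in(-.9,-.4): print(fitjar(T,c,.089,y))
cv2.imwrite("pics/tc1.png",np.hstack([cv2.resize(T[160:280,280:400],(400,400),interpolation=cv2.INTER_CUBIC),cv2.resize(S[150:270,150:270],(400,400),interpolation=cv2.INTER_CUBIC)]))
```

```text
[330.4932 224.5068]
(array([ 0.5292, -0.0757, -0.6506,  5.4079, 97.3083,  0.5682,  0.0261]), np.float64(-37.27580240413399), np.float64(6.123046792987718))
(array([ 0.5292, -0.0757, -0.6506,  5.4079, 97.3083,  0.5682,  0.0261]), np.float64(-37.275804834066115), np.float64(6.123046793612779))
```

View pics/tc1.png

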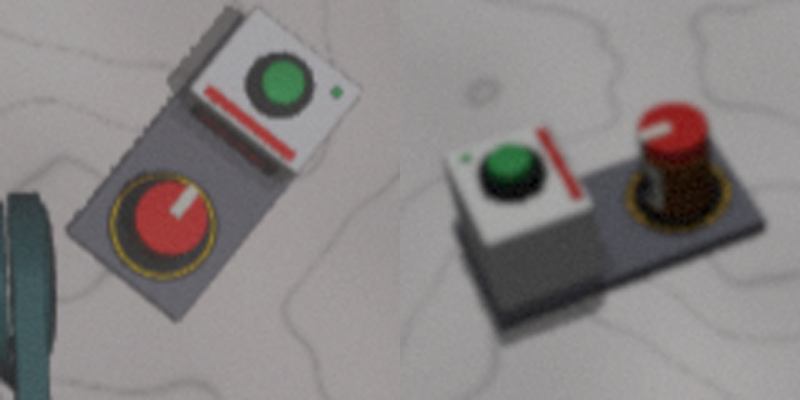

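The jar stands on the pad centre with its strip pointing at the window, about 1° off square. Next is the key: shut the fingers and go above it.

Request:
servo_tool --pt "0.12 -0.173 0 0" --pt "0.245 -0.348 0 0" --pt "0.245 -0.348 0 0" --pt "0.245 -0.348 0 0" --pt "0.245 -0.348 0 0" --pt "0.245 -0.348 0 0" --pt "0.245 -0.348 0 0" --pt "0.245 -0.348 0 0" --pt "0.245 -0.348 0 0" --pt "0.12 -0.173 0 0" --pt "0 0 0 0" --pt "0 0 0 0" --hand 1

```text
time_s: 13.2
tool_pos: [0.627, -0.1565, 0.19]
eef_rot: [0.942, -0.335, -0.001, 0.0]
wrist_force: [-0.4, 0.0, -0.5]
width: -0.0002
finger_force: 0.0
```

Request:
servo_tool --pt "0 0 -0.1 0" --pt "0 0 -0.2 0" --pt "0 0 -0.2 0" --pt "0 0 -0.15 0" --pt "0 0 -0.05 0" --pt "0 0 0 0" --pt "0 0 0 0"

```text
time_s: 13.9
tool_pos: [0.6276, -0.1545, 0.1389]
eef_rot: [0.943, -0.333, 0.0, 0.0]
wrist_force: [0.2, -0.3, 1.6]
width: -0.0002
finger_force: 0.0
```

Request:
servo_tool --pt "-0.023 0.027 -0.05 0" --pt "0 0 -0.07 0" --pt "0 0 -0.05 0" --pt "0 0 -0.03 0" --pt "0 0 0 0" --pt "0 0 0 0"

```text
time_s: 14.5
tool_pos: [0.6257, -0.1526, 0.1236]
eef_rot: [0.943, -0.334, 0.0, 0.0]
wrist_force: [0.2, 0.4, 0.6]
width: -0.0002
finger_force: 0.0
```

Run:
```python
from m import *
S=ctrl.camera("scene");T=ctrl.camera("top")
cv2.imwrite("pics/k1.png",np.hstack([cv2.resize(T[160:280,280:400],(400,400),interpolation=cv2.INTER_CUBIC),cv2.resize(S[150:270,150:270],(400,400),interpolation=cv2.INTER_CUBIC)]))
```

```text
(no output)
```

View pics/k1.png

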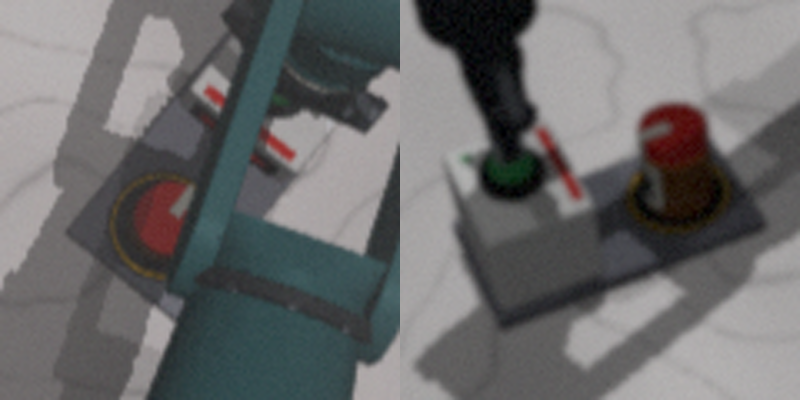

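The shut fingers are centred on the key just above it, and the jar is undisturbed. Now I'll press in small steps and watch the force.

Request:
servo_tool --pt "0 0 -0.02 0" --pt "0 0 -0.02 0" --pt "0 0 -0.02 0" --pt "0 0 0 0"

```text
time_s: 15.0
tool_pos: [0.6259, -0.1527, 0.1195]
eef_rot: [0.943, -0.334, 0.0, 0.0]
wrist_force: [-0.3, -0.5, 2.5]
width: -0.0001
finger_force: 1.7
```

Request:
servo_tool --pt "0 0 -0.02 0" --pt "0 0 -0.02 0" --pt "0 0 0 0"

```text
time_s: 15.3
tool_pos: [0.6259, -0.1527, 0.1171]
eef_rot: [0.943, -0.334, 0.001, 0.0]
wrist_force: [-1.7, -0.4, 6.0]
width: -0.0003
finger_force: 3.3
```

Request:
servo_tool --pt "0 0 -0.02 0" --pt "0 0 0 0"

```text
time_s: 15.5
tool_pos: [0.626, -0.1527, 0.117]
eef_rot: [0.943, -0.334, 0.001, 0.0]
wrist_force: [-3.5, 1.6, 10.3]
width: 0.0003
finger_force: 5.2
```

Request:
servo_tool --pt "0 0 -0.02 0" --pt "0 0 0 0" --pt "0 0 0 0"

```text
time_s: 15.8
tool_pos: [0.626, -0.1527, 0.1169]
eef_rot: [0.943, -0.334, 0.001, 0.0]
wrist_force: [-5.7, 0.8, 15.2]
width: 0.0002
finger_force: 7.2
```

Run:
```python
from m import *
print(ctrl.get_state()["tool_pos"])
S=ctrl.camera("scene")
a=cv2.imread("pics/s1.png")
f=lambda i:cv2.resize(i[180:225,155:215],(400,300),interpolation=cv2.INTER_CUBIC)
cv2.imwrite("pics/k2.png",np.hstack([f(a),f(S)]))
```

```text
[ 0.626  -0.1527  0.1169]
```

View pics/k2.png

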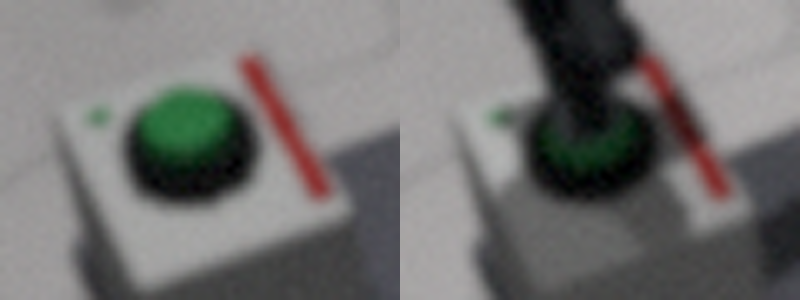

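The force went from about 2.5 N to 6 N over the travel, then hit a hard stop at 15 N with the key visibly sunk in its housing. It is fully down, so I'll release it.

Request:
servo_tool --pt "0 0 0.05 0" --pt "0 0 0.1 0" --pt "0 0 0.2 0" --pt "0 0 0.3 0" --pt "0 0 0.3 0" --pt "0 0 0.2 0" --pt "0 0 0 0"

```text
time_s: 16.55
tool_pos: [0.6268, -0.1529, 0.2026]
eef_rot: [0.943, -0.334, 0.003, -0.0]
wrist_force: [-0.4, -0.1, -0.8]
width: -0.0001
finger_force: 0.0
```

Request:
servo_tool --pt "-0.12 0.173 0 0" --pt "-0.245 0.348 0 0" --pt "-0.245 0.348 0 0" --pt "-0.245 0.348 0 0" --pt "-0.245 0.348 0 0" --pt "-0.245 0.348 0 0" --pt "-0.245 0.348 0 0" --pt "-0.245 0.348 0 0" --pt "-0.245 0.348 0 0" --pt "-0.12 0.173 0 0" --pt "0 0 0 0" --pt "0 0 0 0"

```text
time_s: 17.75
tool_pos: [0.4609, 0.0817, 0.1988]
eef_rot: [0.943, -0.333, 0.0, 0.001]
wrist_force: [1.0, 0.6, -0.2]
width: -0.0001
finger_force: 0.0
```

Run:
```python
from m import *
T=ctrl.camera("top");S=ctrl.camera("scene")
c=cen(blob(T,red,proj("top",(.5297,-.0774,.089)),9));print(fitjar(T,c,.089,-.6))
kt=cen(blob(T,grn,(365,185),9));ks=cen(blob(S,grn,(183.5,200),9));print("key",kt,ks,tri(ks,kt))
cv2.imwrite("pics/end.png",np.hstack([cv2.resize(T[140:320,130:400],(400,267)),cv2.resize(S[130:350,150:430],(340,267))]))
```

```text
(array([ 0.5292, -0.0757, -0.6508,  5.2817, 97.8587,  0.5667,  0.0261]), np.float64(-37.287908969144446), np.float64(6.096213944236197))
key [364.4252 184.315 ] [182.3186 198.177 ] [ 0.6259 -0.1527  0.1072]
```

View pics/end.png

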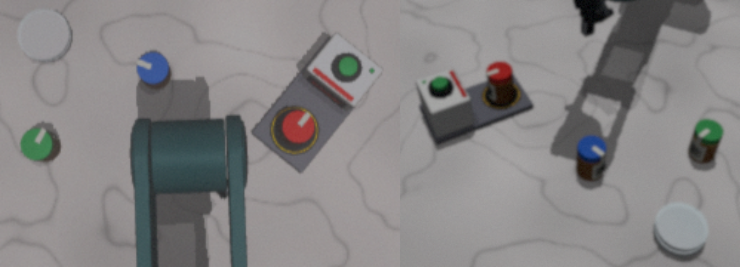

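The jar hasn't moved, the key is back up, the other items are untouched and the arm is clear.

```bash
python3 -c "
from plant import ctrl
print(ctrl.close_job())"
```

```text
the job is handed in; nothing more can be done
None
```

The red-capped jar stands upright on the reader's pad with its label about 1° off square to the window; I pressed the green key to its stop and let it come back up, left the other jars and dishes alone, and handed the job in at about 18 s (no verdict was returned).

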